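Latch the water filter's cover, refit its flush knob and hold it down

ROBOT

A 6-joint arm with a two-finger parallel gripper is mounted at the origin on the work surface. World frame = base frame: x ahead of the robot, y to its left, z up, the work surface at z = 0. Lengths are in m, angles in rad, forces in N, time in s.
With the tool pointing down it reaches from about 0.3 to 0.875 m from the base axis. Payload 4.2 kg.
Tool frame: the origin (TCP) lies at the very end of the fingers, on their centre line; the grasp point (between the pads) lies 19 mm behind it; z points along the fingers, x is the direction in which the jaws open and shut, and the axes are right-handed (so a half turn about z gives the same grasp; the last joint's range is limited). The gripper opens to 85 mm and grips with 20 to 120 N. Pads are 22 mm wide; open, the fingers measure 114 mm over their backs; the gripper's body (76 mm by 85 mm) begins 54 mm behind the grasp point. The pads swing forward as they close: fully open they stand 13 mm farther back than shut.
Start: joints at [1.272, 0.32, 1.565, -0, 1.257, -0.02], TCP at [0.158, 0.553, 0.231] pointing down, gripper open.
Joint ranges: [-3.11, 3.11], [-0.84, 2.01], [0.21, 2.61], [-1.34, 4.49], [0.05, 2.63], [-2.56, 2.56]. Speed limits (rad/s): [2.57, 2.57, 3.14, 3.14, 3.14, 3.14].

INTERFACE

Orientations are given as a unit quaternion [w, x, y, z].
In Python, from cell import * gives the robot as it stands. The module is installed in compiled form; this text tells all that it offers.
- The arm moves only by the tool send_rows, never from a script. Its argument "rows" is a list of rows, each an object with "jaw": the closure, from 0 (fully open) to 1 (shut); "dp": the shift along the tool's x, y, z in m, a list of three; "twist": the turn, a rotation vector about the tool's x, y, z in rad, a list of three. A call has 1 to 8 rows; each row is the pose to reach, as a shift and turn from the pose commanded when the call began, along the tool's axes at that moment; what a row does not reach only later rows make up. A row lasts 1/12 s, in which the tool goes at most 41.7 mm and 7.16 degrees, less where a joint would pass 70% of its speed; a pose out of reach is approached as far as the arm can. A call with a gripper value outside its range is refused whole. The fingers move at their own pace and stop on an object; "newtons" is the grip in N (left out, the last holds). Time passes only in rows, so rows that repeat a pose let the fingers close. It gives the time, the measured TCP pose, the force and the opening at its end, in the units of the state.
- sense(): the state, without advancing time (a new reading comes with each control period).
- get_image(name): name is "side" or "top" or "wrist"; returns the picture (420x560x3 uint8, blue, green, red); there is no depth.
- camera_params(name): a dict with "fov_y" (degrees; the focal length in pixels is half the picture's height over the tangent of half this angle, whatever the lens; pixels are square), "cx", "cy" (the principal point, pixels), "origin" and "orientation" of the camera in the world. Camera axes: x right, y down, z forward; pixel columns grow to the right and rows downward; lengths in m; the calibration is good to about 2 mm. The wrist camera is an equidistant fisheye: a pixel r from the principal point sees the ray r / f radians off the axis. A picture is of the moment at which its call begins: read the wrist's pose just before it. camera_params takes no time and is no camera call; for the wrist camera it gives the pose at the moment of the call.
- hand_in(): hands the job in, once; it reports no verdict.
Trained networks look in the newest picture that a camera, given by its name, has taken for a name from the list of things; names that differ only in an ending like _2 or _b are one class to them, and where a whole thing is asked for, a point or a joint stands for the part that bears it (a point fixed in the world has none). Each returns a list of dicts, best first, with "conf" (0 to 1); they miss things now and then, are a little off and sometimes report something else, mostly with a low value. They report only what shows in the picture. A call takes as long as a camera call. They do not tell look-alikes from the thing itself.
- recognise(camera, target): "uv" ([column, row] in pixels, amid what is visible of it).
- regions_of(camera, target): "pixels" (420x560 bool, what is visible of it) and "uv" ([column, row] in pixels, amid what is visible of it).
- mark_of(camera, target): "uv" ([column, row] in pixels: a listed point, or the origin of a listed thing).
The state is a dict: "t": time; "joint_pos": joint angles; "joint_velocities": joint speeds; "joint_efforts": joint torques, N m; "tcp_pos": TCP position; "tool_rot": TCP orientation; "contact_force": force on the tool from outside, world axes, zero at the start; "wrist_torque": the same for the moment, N m; "opening": finger opening in m.
Only numpy, scipy, OpenCV 4.12 (cv2) and the standard library are available. Lean on these libraries where they do the work, as an engineer would, in place of code of your own. Each camera call takes 0.05 s, during which the arm holds its last target.

TASK

The water filter's cartridge has been changed and its cover is down: first swing the steel latch strap down until it rests fully in its catch. Then turn the loose pointer knob so that its D-shaped bore matches the valve's D-spindle, push it fully home, press it down against the spring as far as it goes, and finish while the gripper still holds it pressed down. Leave the bucket, the plunger cup and the vinegar cruet standing where they are.

Things in the scene. Friction and masses are not known exactly. Their poses are not given: they have to be found in the camera images.
- filter: water filter fixed on the shelf: white plastic box, in mm 150 front to back (x), 300 wide (y), 85 high, origin under its middle; x from front to back, y to its left, z up. Left part: grey cover, top at height 112, from y = -46 to 146. Right part, y = -100: valve with upright D-spindle. Catch for the latch: two steel cheeks 28 apart on the front face at y = 50
- latch_hinge (a point): point on the latch's hinge axis at the back edge of the cover, in mm: in the filter's frame x 68, y 50, height 118.5 mm. Fixed to the filter, same axes (hinge axis along y)
- latch (a joint): angle of the latch, a steel strap 24 wide, 5 thick, 165 mm long from hinge to end of thumb tab, its nose hooked 22 down at 148 from the hinge. 0 = level over the cover, nose in the catch (firm stop); grows as it swings up and back, 1.57 upright, 1.9 at most; starts at 0.75 to 1.25. Stiff hinge: it stays where left, about 2 N at 120 mm moves it
- latch_pad (a point): point on the strap's upper face, on its middle line, 120 mm from the hinge axis and 2.5 mm off the plane through that axis. z: outward normal of the face (up when shut); x: along the strap to the hinge
- knob_mid (a point): loose grey plastic pointer knob with a white line along its nose: point on its bore axis, half-way up its 40 mm height; stands upright on the shelf, bore down. From above: flat parallel sides 26 mm apart (along y) from 10 behind to 12 ahead of the axis, nose narrowing to 28 ahead (+x), blunt heel 16 behind; plain sides from bottom to top, about 60 g
- knob: the same knob, origin where its bore axis meets its underside, same axes (x to the nose, z up). The underside has a D-shaped bore, 16 mm deep, about 0.9 mm to spare all round the spindle; the bore's flat is on the nose side (+x), 3.4 mm from the axis
- spindle_top (a point): middle of the steel D-spindle's top, 142 mm above the shelf unpressed; moves with it. z up; x out of its flat, as does a 25 mm stop lug on the washer 18 below the top. Diameter 16, flat 2.5 from the axis, tip bevelled for 1.5. Turns only stiffly (0.35 N m). Knob fully home: bore floor on the spindle's top, knob_mid 4 mm above this point, x axes alike
- spindle (a joint): how far the spindle is pressed down, m: 0 to 0.008 (firm stop). Sprung: 6 N to start it moving, 10 N at the stop; springs back when let go
- bucket: red plastic bucket, 208 mm across the rim, 182 high, on the shelf at the left of the filter; origin under its centre. Bystander
- plunger: black hard silicone plunger cup, rim down, 120 mm across, 98 high with a stub socket on top; origin under its centre. Bystander
- cruet: glass vinegar cruet with its glass stopper, 66 mm across, 175 high, upright; origin under its centre. Bystander
Not all that is in view belongs to the job. What is meant by the knob is not purple or red, and is the larger of those in its own colour.

How it is judged:
By the outcome, as a careful person would: the job done as asked, in the order asked, and still so for the second after the job is handed in, while the arm keeps its last pose, push and grip.
It also fails if it takes over 64 s, if anything falls off the work surface, if the arm or the gripper's body presses on something with over 40 N, if the wrist force passes 120 N, or if a joint passes its speed limit or range.

## Working session

There is one attempt and no reset: what is moved stays moved. The work goes in short steps, Python scripts to look and compute and a tool call to move; the robot and the scene stay as the last step left them, time stands still between calls to the robot, and variables do not carry over. Pictures are saved under pics/ and viewed, and the job is handed in when it is done.

Besides the shell and the picture viewer there is one more tool, called after "Call:" as a command line: name --argument value ..., lists and objects as JSON in quotes. send_rows: Moves the arm, as the interface text tells. Its arguments: {"type":"object","properties":{"rows":{"type":"array"},"newtons":{"type":"number"}},"required":["rows"]}

```bash
mkdir -p pics
python3 - <<'E'
from cell import *
import cv2
s=sense();print({k:(s[k] if not hasattr(s[k],'round') else s[k].round(4)) for k in s})
for n in ["side","top","wrist"]:
    print(n,camera_params(n)); im=get_image(n); cv2.imwrite(f"pics/{n}0.png",im)
E
```

```text
{'t': 0.0, 'joint_pos': array([ 1.272 ,  0.3203,  1.5657,  0.    ,  1.2574, -0.02  ]), 'joint_velocities': array([-0.0009, -0.0003, -0.0007, -0.0001,  0.0008,  0.0013]), 'joint_efforts': array([ 3.00000e-04, -4.15530e+01, -2.34161e+01, -0.00000e+00,
        8.00000e-03,  0.00000e+00]), 'tcp_pos': array([0.1581, 0.5523, 0.2305]), 'tool_rot': array([ 5.000e-04,  7.985e-01,  6.020e-01, -8.000e-04]), 'contact_force': array([ 1.1131,  0.2226, -0.0873]), 'wrist_torque': array([-0.046 ,  0.017 ,  0.0403]), 'opening': 0.08497378314359853}
side {'fov_y': 54.54008363870848, 'cx': 284.07886002720005, 'cy': 213.42386759456593, 'origin': array([ 0.07155663, -0.69419807,  0.64487278]), 'orientation': array([-0.47049178,  0.84470113, -0.22535892,  0.11971148])}
top {'fov_y': 47.276757969979535, 'cx': 278.96029839873194, 'cy': 208.01044025654534, 'origin': array([0.34570819, 0.05504566, 1.29866035]), 'orientation': array([ 0.05180991, -0.6983029 ,  0.71173982, -0.05581417])}
wrist {'fov_y': 65.70646984690485, 'cx': 280.8693176385829, 'cy': 213.5698856150402, 'origin': array([0.09220734, 0.57135777, 0.37215125]), 'orientation': array([0.10944719, 0.79096232, 0.59647464, 0.08135055])}
```

View pics/side0.png

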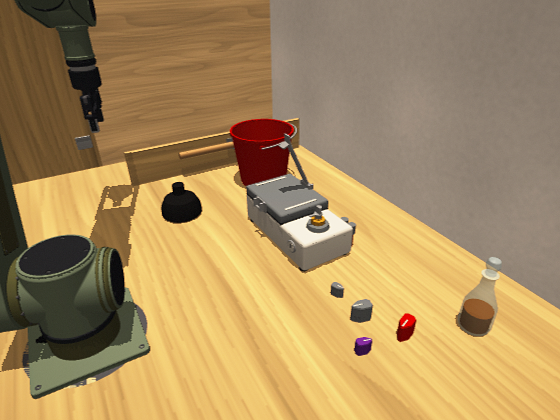

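View pics/top0.png

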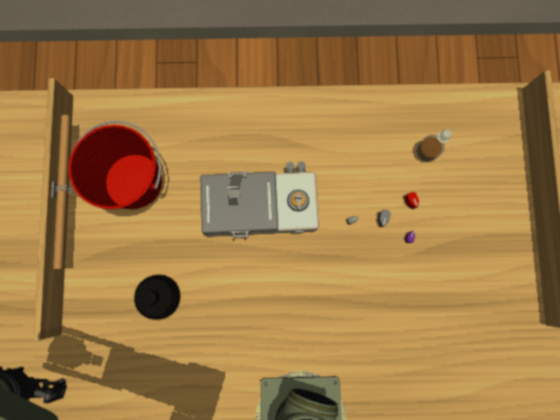

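View pics/wrist0.png

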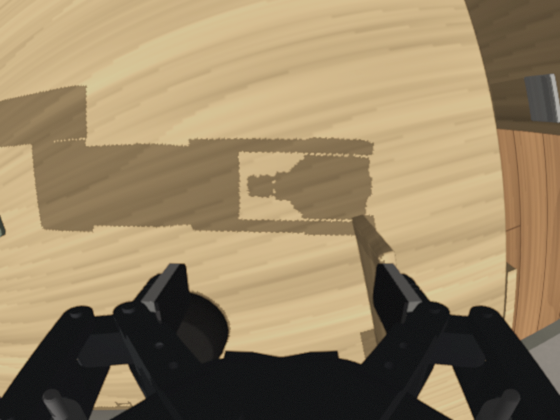

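The side picture shows the filter at (300,220) with the latch up, reaching (285,145). The large grey knob is at (361,311) and the small grey look-alike at (337,290). In the top picture the knob is at (384,218) and the spindle at (299,200).

```bash
cat > h.py <<'E'
from cell import *
import numpy as np, cv2
from scipy.spatial.transform import Rotation as R
from scipy.optimize import least_squares
def rot(q): return R.from_quat([q[1],q[2],q[3],q[0]])
def ray(cp,uv,fish=False):
    f=210/np.tan(np.radians(cp['fov_y']/2)); d=np.array([uv[0]-cp['cx'],uv[1]-cp['cy']])
    if fish:
        r=np.linalg.norm(d); th=r/f; v=np.r_[np.sin(th)*d/max(r,1e-9),np.cos(th)]
    else: v=np.r_[d/f,1]; v/=np.linalg.norm(v)
    return np.array(cp['origin']),rot(cp['orientation']).apply(v)
def proj(cp,P,fish=False):
    f=210/np.tan(np.radians(cp['fov_y']/2)); p=rot(cp['orientation']).inv().apply(np.asarray(P)-cp['origin'])
    if fish:
        n=np.linalg.norm(p[:2]); th=np.arctan2(n,p[2]); d=f*th*p[:2]/max(n,1e-12)
    else: d=f*p[:2]/p[2]
    return d+[cp['cx'],cp['cy']]
def tri(rays):
    A=np.zeros((3,3));b=np.zeros(3)
    for o,d in rays:
        M=np.eye(3)-np.outer(d,d);A+=M;b+=M@o
    P=np.linalg.solve(A,b); return P,[np.linalg.norm((np.eye(3)-np.outer(d,d))@(P-o))*1e3 for o,d in rays]
def onz(o,d,z): return o+d*(z-o[2])/d[2]
E
python3 - <<'E'
from h import *
C={n:camera_params(n) for n in("side","top")}
for t in ["filter","latch_hinge","latch_pad","knob_mid","knob","spindle_top","bucket","plunger","cruet"]:
    r={n:mark_of(n,t)[:3] for n in C}
    for n in C: print(t,n,[(np.round(a['uv'],1).tolist(),round(a['conf'],2)) for a in r[n]])
    if r['side'] and r['top']:
        P,e=tri([ray(C[n],r[n][0]['uv']) for n in C]);print('   ',P.round(4),np.round(e,1))
E
```

```text
filter side [([295.2, 231.5], 0.7), ([304.5, 183.5], 0.68)]
filter top [([259.8, 206.2], 0.56)]
    [0.5492 0.0979 0.0103] [0.3 0.3]
latch_hinge side [([306.0, 180.2], 0.85)]
latch_hinge top [([235.8, 171.5], 0.73)]
    [0.6185 0.1536 0.1258] [1.8 1.8]
latch_pad side [([291.8, 150.5], 0.72)]
latch_pad top [([234.0, 186.4], 0.67)]
    [0.5641 0.1474 0.2277] [2.6 2.6]
knob_mid side [([407.2, 323.1], 0.97), ([363.5, 313.4], 0.96), ([365.5, 346.3], 0.85)]
knob_mid top [([352.0, 217.4], 0.65), ([408.2, 238.5], 0.6), ([383.3, 216.9], 0.45)]
    [ 0.5802 -0.2131 -0.0752] [71.4 71.4]
knob side [([359.6, 317.5], 0.85), ([361.6, 350.8], 0.78), ([403.9, 333.1], 0.71)]
knob top [([381.4, 219.0], 0.58), ([407.2, 239.5], 0.55), ([347.6, 220.3], 0.45)]
    [ 0.5096 -0.2336 -0.0008] [0.1 0.1]
spindle_top side [([317.4, 204.4], 0.51)]
spindle_top top [([300.1, 195.3], 0.43)]
    [ 0.5508 -0.0044  0.1489] [1.9 1.9]
bucket side [([260.5, 182.5], 0.63), ([361.6, 315.5], 0.24)]
bucket top [([134.0, 182.0], 0.95)]
    [ 0.624   0.4506 -0.0159] [4.8 4.8]
plunger side [([183.1, 212.5], 0.6)]
plunger top [([159.1, 297.0], 0.74)]
    [0.314  0.3681 0.0011] [2.5 2.5]
cruet side [([470.2, 325.0], 0.94), ([360.7, 314.5], 0.71), ([366.4, 313.3], 0.45)]
cruet top [([424.7, 152.0], 0.8)]
    [ 0.6957 -0.3644 -0.0018] [0.5 0.5]
```

```bash
cat >> h.py <<'E'
def cam_in_tool():
    s=sense();c=camera_params('wrist');T=rot(s['tool_rot'])
    return T.inv().apply(c['origin']-s['tcp_pos']),T.inv()*rot(c['orientation'])
def tooldown(phi):  # tool x at world yaw phi, z down
    return R.from_matrix(np.c_[[np.cos(phi),np.sin(phi),0],[np.sin(phi),-np.cos(phi),0],[0,0,-1]])
def move(P,phi,cmd=None,Rt=None):
    s=sense();T=rot(s['tool_rot']) if cmd is None else cmd[1]; p=s['tcp_pos'] if cmd is None else cmd[0]
    Rt=tooldown(phi) if Rt is None else Rt
    print('dp',T.inv().apply(np.array(P)-p).round(4).tolist(),'twist',(T.inv()*Rt).as_rotvec().round(4).tolist(),'rows',np.linalg.norm(np.array(P)-p)/.0417, np.degrees((T.inv()*Rt).magnitude())/7.16)
E
python3 - <<'E'
from h import *
o,r=cam_in_tool();print(o.round(4));print(r.as_matrix().round(3))
c=camera_params('wrist')
for P,phi in [((.5,0,.40),np.pi/2),((.45,-.05,.38),np.pi/2),((.5,-.05,.40),0),((.55,0.05,.40),np.pi/2)]:
    T=tooldown(phi); cp=dict(c,origin=np.array(P)+T.apply(o)); q=(T*r).as_quat();cp['orientation']=np.r_[q[3],q[:3]]
    print(P,phi,[proj(cp,X,True).round() for X in [(.51,-.234,.02),(.551,-.004,.149),(.6185,.153,.12),(.56,.15,.228)]])
    move(P,phi)
E
```

```text
[-1.000e-04 -6.860e-02 -1.416e-01]
[[ 1.     0.    -0.   ]
 [-0.     0.963  0.27 ]
 [ 0.    -0.27   0.963]]
(0.5, 0, 0.4) 1.5707963267948966 [array([145., 176.]), array([278., 221.]), array([386., 259.]), array([417., 249.])]
dp [-0.4374, 0.4807, -0.1687] twist [0.0, -0.0002, -0.2788] rows 16.101795450573736 2.2310943753347687
(0.45, -0.05, 0.38) 1.5707963267948966 [array([170., 206.]), array([318., 263.]), array([416., 293.]), array([454., 294.])]
dp [-0.4992, 0.4464, -0.1487] twist [0.0, -0.0002, -0.2788] rows 16.45088767036916 2.2310943753347687
(0.5, -0.05, 0.4) 0 [array([287., 271.]), array([323., 144.]), array([371.,  29.]), array([342.,  -2.])]
dp [-0.4855, 0.4945, -0.1687] twist [-0.0001, -0.0001, 1.292] rows 17.10253629505871 10.338738461877075
(0.55, 0.05, 0.4) 1.5707963267948966 [array([118., 148.]), array([237., 182.]), array([355., 227.]), array([379., 205.])]
dp [-0.3756, 0.515, -0.1687] twist [0.0, -0.0002, -0.2788] rows 15.811565731684002 2.2310943753347687
```

Call:
send_rows --rows '[{"jaw": 0.0,"dp": [-0.02,0.02,-0.06],"twist": [0,0,-0.1]},{"jaw": 0.5,"dp": [-0.437,0.48,-0.168],"twist": [0,0,-0.279]},{"jaw": 1,"dp": [-0.437,0.48,-0.168],"twist": [0,0,-0.279]},{"jaw": 1,"dp": [-0.437,0.48,-0.168],"twist": [0,0,-0.279]},{"jaw": 1,"dp": [-0.437,0.48,-0.168],"twist": [0,0,-0.279]},{"jaw": 1,"dp": [-0.437,0.48,-0.168],"twist": [0,0,-0.279]},{"jaw": 1,"dp": [-0.437,0.48,-0.168],"twist": [0,0,-0.279]},{"jaw": 1,"dp": [-0.437,0.48,-0.168],"twist": [0,0,-0.279]}]'

```text
t: 1.72
tcp_pos: [0.3178, 0.2927, 0.3286]
tool_rot: [0.0, 0.707, 0.707, 0.0]
contact_force: [0.8, 0.7, 1.5]
opening: 0.0006
```

```bash
python3 -c "
from h import *
s=sense();print(s['t'],s['tcp_pos'],s['opening']);move((.5,0,.40),np.pi/2)"
```

```text
1.7167 [0.3177707  0.292686   0.32860371] 0.0006079221621511444
dp [-0.2928, 0.182, -0.0714] twist [0.0007, -0.0005, 0.0008] rows 8.443496290113014 0.00951793485520297
```

Call:
send_rows --rows '[{"jaw": 1,"dp": [-0.293,0.182,-0.071],"twist": [0,0,0]},{"jaw": 1,"dp": [-0.293,0.182,-0.071],"twist": [0,0,0]},{"jaw": 1,"dp": [-0.293,0.182,-0.071],"twist": [0,0,0]},{"jaw": 1,"dp": [-0.293,0.182,-0.071],"twist": [0,0,0]},{"jaw": 1,"dp": [-0.293,0.182,-0.071],"twist": [0,0,0]},{"jaw": 1,"dp": [-0.293,0.182,-0.071],"twist": [0,0,0]},{"jaw": 1,"dp": [-0.293,0.182,-0.071],"twist": [0,0,0]},{"jaw": 1,"dp": [-0.293,0.182,-0.071],"twist": [0,0,0]}]'

```text
t: 2.38
tcp_pos: [0.4902, 0.0151, 0.3958]
tool_rot: [0.0, 0.707, 0.707, 0.0]
contact_force: [0.8, 0.6, -0.4]
opening: -0.0002
```

Run:
```python
from h import *
im=get_image('wrist');c=camera_params('wrist');cv2.imwrite('pics/w1.png',im)
s=sense();print(s['t'],s['tcp_pos'],c)
import json
for t in ["filter","latch_hinge","latch_pad","knob_mid","knob","spindle_top"]:
    r=mark_of('wrist',t)[:4];print(t,[(np.round(a['uv'],1).tolist(),round(a['conf'],2)) for a in r])
    z={'filter':0,'latch_hinge':.1185,'spindle_top':.142,'knob_mid':.02,'knob':0,'latch_pad':.225}[t]
    for a in r: print('   ',onz(*ray(c,a['uv'],True),z).round(4))
```

```text
2.4333 [0.49449793 0.00916707 0.39639679] {'fov_y': 65.70646984690485, 'cx': 280.8693176385829, 'cy': 213.5698856150402, 'origin': array([0.42507364, 0.01032306, 0.53757238]), 'orientation': array([0.1009454 , 0.70200358, 0.69842953, 0.09590199])}
filter [([329.7, 201.9], 0.93), ([373.1, 264.1], 0.49)]
    [0.5588 0.0898 0.    ]
    [0.678  0.1774 0.    ]
latch_hinge [([369.2, 266.4], 0.68)]
    [0.6257 0.135  0.1185]
latch_pad [([402.3, 266.3], 0.72)]
    [0.5762 0.1423 0.225 ]
knob_mid [([133.9, 183.9], 0.84), ([103.9, 214.3], 0.75), ([183.9, 175.3], 0.57), ([105.0, 153.3], 0.53)]
    [ 0.5187 -0.2494  0.02  ]
    [ 0.5735 -0.3213  0.02  ]
    [ 0.5067 -0.1545  0.02  ]
    [ 0.4615 -0.3036  0.02  ]
knob [([109.4, 209.0], 0.83), ([140.1, 184.8], 0.73), ([266.0, 231.6], 0.7), ([185.1, 177.4], 0.63)]
    [ 0.5689 -0.3194  0.    ]
    [ 0.5244 -0.2468  0.    ]
    [ 0.612  -0.0203  0.    ]
    [ 0.5136 -0.1589  0.    ]
spindle_top [([266.9, 228.8], 0.79)]
    [ 0.5588 -0.0109  0.142 ]
```

View pics/w1.png

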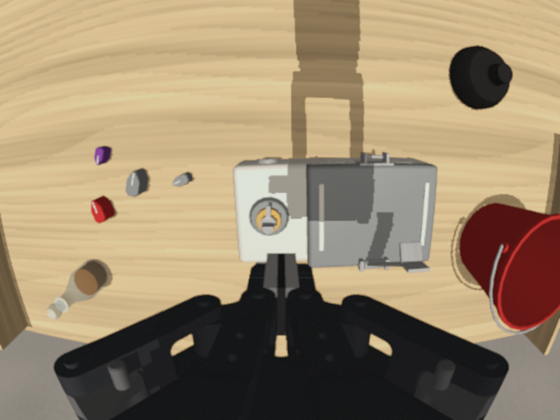

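Run:
```python
from h import *
im=get_image('wrist');c=camera_params('wrist');np.save('w2.npy',im);import pickle;pickle.dump(c,open('w2.pkl','wb'))
print(sense()['tcp_pos'])
a=cv2.resize(im[140:280,220:450],None,fx=3.4,fy=3.4,interpolation=cv2.INTER_CUBIC);cv2.imwrite('pics/w2z.png',a)
im=get_image('side');a=cv2.resize(im[110:275,220:380],None,fx=3.6,fy=3.6,interpolation=cv2.INTER_CUBIC);cv2.imwrite('pics/s2z.png',a)
im=get_image('top');a=cv2.resize(im[150:250,190:330],None,fx=5,fy=5,interpolation=cv2.INTER_CUBIC);cv2.imwrite('pics/t2z.png',a)
```

```text
[0.4888602  0.01841394 0.39509427]
```

View pics/w2z.png

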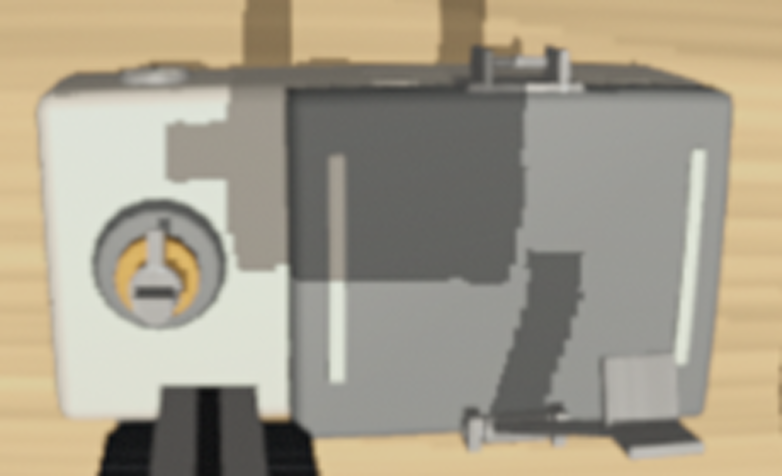

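View pics/s2z.png

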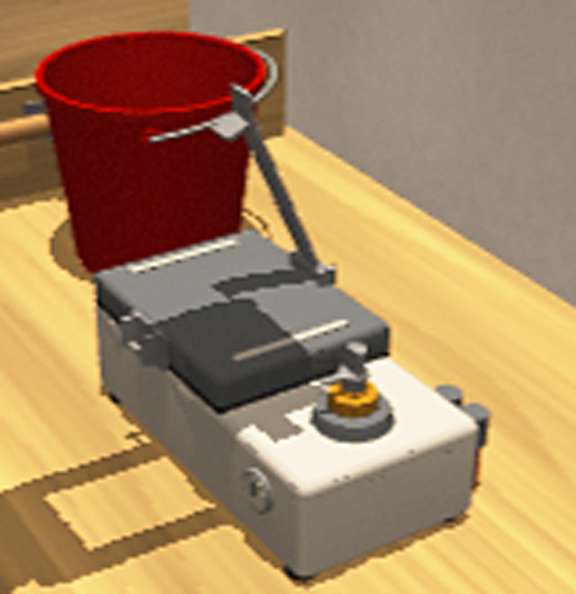

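View pics/t2z.png

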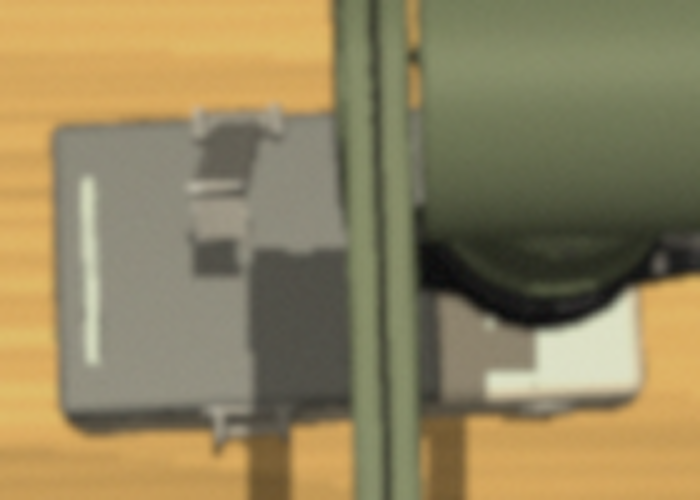

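Run:
```python
from h import *
for i in range(3):
    s=sense();c=camera_params('wrist');print(s['t'],s['tcp_pos'].round(4),s['joint_pos'].round(4),c['origin'].round(4),s['contact_force'].round(2)); get_image('wrist')
import pickle
c=pickle.load(open('w2.pkl','rb'));print(c)
```

```text
2.8833 [0.489  0.0183 0.3952] [ 1.3800e-02  1.2140e-01  1.4231e+00  2.0000e-04  1.5971e+00 -1.5593e+00] [0.4204 0.018  0.5368] [-0.82 -0.25 -0.76]
2.9333 [0.4891 0.0182 0.3952] [ 1.3500e-02  1.2150e-01  1.4229e+00  2.0000e-04  1.5970e+00 -1.5593e+00] [0.4205 0.0179 0.5368] [0.31 0.16 0.83]
2.9833 [0.4892 0.018  0.3952] [ 1.3200e-02  1.2180e-01  1.4226e+00  1.0000e-04  1.5971e+00 -1.5593e+00] [0.4206 0.0177 0.5368] [ 0.11 -0.27  0.73]
{'fov_y': 65.70646984690485, 'cx': 280.8693176385829, 'cy': 213.5698856150402, 'origin': array([0.42029687, 0.01803619, 0.53670233]), 'orientation': array([0.0960775 , 0.6997518 , 0.70128195, 0.09654102])}
```

```bash
cat > fit.py <<'E'
from h import *
import pickle
w=pickle.load(open('w2.pkl','rb'));s=camera_params('side');t=camera_params('top')
W=lambda u,v:(w,True,(220+u/3.4,140+v/3.4)); S=lambda u,v:(s,False,(220+u/3.6,110+v/3.6)); T=lambda u,v:(t,False,(190+u/5,150+v/5))
F=[(W(40,93),(-75,-150,85)),(W(63,417),(75,-150,85)),(W(522,83),(-80,50,100)),(W(290,260),(0,-46,112)),(W(517,421),(68,50,118.5)),
(S(300,488),(-75,-150,85)),(S(478,418),(75,-150,85)),(S(322,272),(68,50,118.5)),(T(238,122),(68,50,118.5)),(T(640,400),(-75,-150,85)),
]
F=[(W(290,260),None)]+F[:3]+F[4:] if 0 else F
def res(p,full=False):
    Rz=R.from_euler('z',p[2]);out=[]
    for (c,fi,uv),X in F:
        e=proj(c,Rz.apply(np.array(X)/1e3)+[p[0],p[1],0],fi)-uv
        if X==(0,-46,112): e=e*[1,0]
        if X==(-80,50,100): e=e*[1,0]
        out.append(e)
    return np.array(out) if full else np.array(out).ravel()
r=least_squares(res,[.55,.095,0],loss='soft_l1');print(r.x);print(res(r.x,True).round(1))
for X in [(0,-100,142),(68,50,118.5)]: print(R.from_euler('z',r.x[2]).apply(np.array(X)/1e3)+[r.x[0],r.x[1],0])
E
python3 fit.py
```

```text
[0.54758471 0.09906067 0.02988619]
[[-1.7 -1.7]
 [-1.6  1.3]
 [ 0.2 -0. ]
 [ 0.9  0. ]
 [ 0.2  0.8]
 [-1.1  0.1]
 [ 0.3  0.3]
 [-3.7 -2.4]
 [-0.9  0.1]
 [ 0.5 -1.4]]
[ 0.55057288 -0.00089468  0.142     ]
[0.61406026 0.1510703  0.1185    ]
```

Run:
```python
from h import *
C={n:camera_params(n) for n in("side","top")}
Rz=R.from_euler('z',.03);h=np.array([.614,.151,.1185])
for a in np.arange(.9,1.35,.05):
    f=lambda l,o:h+Rz.apply([-l*np.cos(a)+o*np.sin(a),0,l*np.sin(a)+o*np.cos(a)])
    p=f(.12,.0025);q=f(.165,0)
    print(round(a,2),p.round(3),[proj(C[n],p).round(1) for n in C],[proj(C[n],q).round(1) for n in C],q.round(3))
```

```text
0.9 [0.541 0.149 0.214] [array([282.9, 157.2]), array([234.5, 196.2])] [array([272.5, 147.4]), array([233.6, 206.9])] [0.511 0.148 0.248]
0.95 [0.546 0.149 0.218] [array([284.5, 155.5]), array([234.3, 193.9])] [array([274.7, 145. ]), array([233.3, 203.6])] [0.518 0.148 0.253]
1.0 [0.551 0.149 0.221] [array([286.2, 153.9]), array([234.1, 191.5])] [array([277. , 142.7]), array([233. , 200.2])] [0.525 0.148 0.257]
1.05 [0.556 0.149 0.224] [array([287.9, 152.4]), array([233.9, 189. ])] [array([279.4, 140.5]), array([232.7, 196.7])] [0.532 0.149 0.262]
1.1 [0.562 0.149 0.227] [array([289.6, 151. ]), array([233.7, 186.4])] [array([281.9, 138.4]), array([232.4, 193.1])] [0.539 0.149 0.266]
1.15 [0.567 0.15  0.229] [array([291.4, 149.6]), array([233.5, 183.9])] [array([284.4, 136.5]), array([232.2, 189.4])] [0.547 0.149 0.269]
1.2 [0.573 0.15  0.231] [array([293.3, 148.4]), array([233.3, 181.3])] [array([287. , 134.7]), array([231.9, 185.7])] [0.554 0.149 0.272]
1.25 [0.579 0.15  0.233] [array([295.1, 147.2]), array([233.2, 178.6])] [array([289.6, 133. ]), array([231.7, 182. ])] [0.562 0.149 0.275]
1.3 [0.584 0.15  0.235] [array([297. , 146.2]), array([233., 176.])] [array([292.3, 131.5]), array([231.5, 178.2])] [0.57  0.15  0.277]
```

Call:
send_rows --rows '[{"jaw": 1,"dp": [0.133,0.126,0.04],"twist": [0,0,0]},{"jaw": 1,"dp": [0.133,0.126,0.04],"twist": [0,0,0]},{"jaw": 1,"dp": [0.133,0.126,0.04],"twist": [0,0,0]},{"jaw": 1,"dp": [0.133,0.126,0.04],"twist": [0,0,0]},{"jaw": 1,"dp": [0.133,0.126,0.06],"twist": [0,0,0]},{"jaw": 1,"dp": [0.133,0.126,0.09],"twist": [0,0,0]},{"jaw": 1,"dp": [0.133,0.126,0.125],"twist": [0,0,0]},{"jaw": 1,"dp": [0.133,0.126,0.16],"twist": [0,0,0]}]'

```text
t: 3.7
tcp_pos: [0.6158, 0.1512, 0.2337]
tool_rot: [0.0, 0.707, 0.708, 0.0]
contact_force: [0.7, -1.6, 0.4]
opening: -0.0001
```

Run:
```python
from h import *
im=get_image('side');im2=get_image('side');s=sense();print(s['t'],s['tcp_pos'],s['contact_force'],s['tool_rot'])
a=cv2.resize(im2[80:260,180:380],None,fx=3,fy=3,interpolation=cv2.INTER_CUBIC);cv2.imwrite('pics/s3.png',a)
p=s['tcp_pos']
for a in [1.2,1.05,.9,.75,.6,.45,.3,.15,0,-.05]:
    l=.115;o=.0025
    q=np.array([.614,.151,.1185])+[-l*np.cos(a)+o*np.sin(a)+.011,-.003*np.cos(a),l*np.sin(a)+o*np.cos(a)]
    print(a,q.round(3),rot(s['tool_rot']).inv().apply(q-p).round(3))
```

```text
3.8 [0.61189392 0.14990862 0.22848489] [-0.72377952  0.37686141 -0.37692369] [-0.00378939  0.70674811  0.70743028 -0.00592839]
1.2 [0.586 0.15  0.227] [ 0.    -0.026  0.002]
1.05 [0.57  0.15  0.219] [-0.    -0.042  0.01 ]
0.9 [0.555 0.149 0.21 ] [-0.001 -0.056  0.019]
0.75 [0.543 0.149 0.199] [-0.001 -0.069  0.031]
0.6 [0.531 0.149 0.185] [-0.001 -0.08   0.044]
0.45 [0.523 0.148 0.171] [-0.001 -0.089  0.059]
0.3 [0.516 0.148 0.155] [-0.001 -0.095  0.075]
0.15 [0.512 0.148 0.138] [-0.002 -0.099  0.092]
0 [0.51  0.148 0.121] [-0.001 -0.1    0.109]
-0.05 [0.51  0.148 0.115] [-0.001 -0.1    0.115]
```

View pics/s3.png

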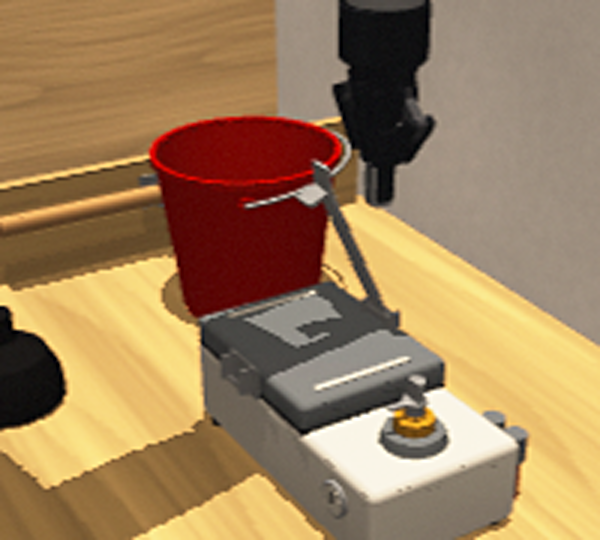

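Side picture: the fingertip (380,200) stands behind the upright strap, which runs from (320,175) to (385,315). Now I sweep it down along its arc.

Call:
send_rows --rows '[{"jaw": 1,"dp": [0,-0.026,0.002],"twist": [0,0,0]},{"jaw": 1,"dp": [0,-0.042,0.01],"twist": [0,0,0]},{"jaw": 1,"dp": [0,-0.056,0.019],"twist": [0,0,0]},{"jaw": 1,"dp": [0,-0.069,0.031],"twist": [0,0,0]},{"jaw": 1,"dp": [0,-0.08,0.044],"twist": [0,0,0]},{"jaw": 1,"dp": [0,-0.089,0.059],"twist": [0,0,0]},{"jaw": 1,"dp": [0,-0.095,0.075],"twist": [0,0,0]},{"jaw": 1,"dp": [0,-0.099,0.09],"twist": [0,0,0]}]'

```text
t: 4.47
tcp_pos: [0.5176, 0.1508, 0.1477]
tool_rot: [0.001, 0.707, 0.707, 0.002]
contact_force: [-0.2, -0.0, 0.2]
opening: 0.0003
```

Run:
```python
from h import *
im=get_image('side');im2=get_image('side');s=sense();print(s['t'],s['tcp_pos'],s['contact_force'],s['tool_rot'])
a=cv2.resize(im2[80:260,180:380],None,fx=3,fy=3,interpolation=cv2.INTER_CUBIC);cv2.imwrite('pics/s4.png',a)
```

```text
4.5667 [0.51616182 0.15030268 0.14569976] [-0.21769007  0.32751139  0.8396065 ] [-2.24317707e-04  7.06918789e-01  7.07294633e-01 -2.78614959e-04]
```

View pics/s4.png

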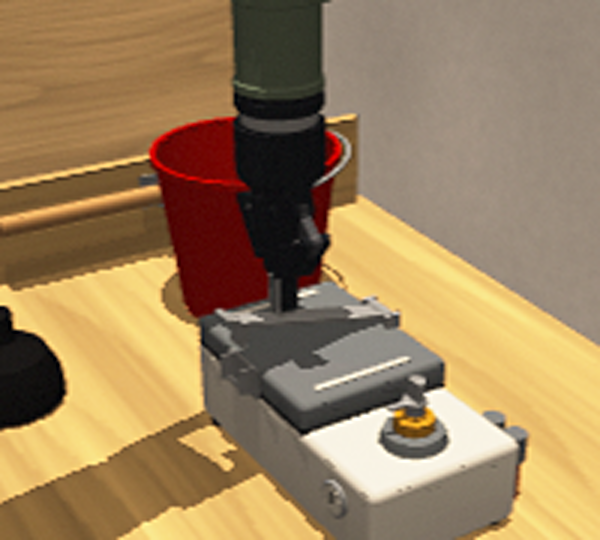

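The strap is nearly level and the fingertip rests on it at (285,305). I press on down.

Call:
send_rows --rows '[{"jaw": 1,"dp": [0,-0.003,0.01],"twist": [0,0,0]},{"jaw": 1,"dp": [0,-0.005,0.018],"twist": [0,0,0]},{"jaw": 1,"dp": [0,-0.006,0.024],"twist": [0,0,0]},{"jaw": 1,"dp": [0,-0.006,0.026],"twist": [0,0,0]},{"jaw": 1,"dp": [0,-0.006,0.027],"twist": [0,0,0]}]'

```text
t: 4.98
tcp_pos: [0.5116, 0.1506, 0.1208]
tool_rot: [0.0, 0.707, 0.707, 0.001]
contact_force: [-4.7, -0.8, 20.5]
opening: -0.0002
```

Call:
send_rows --rows '[{"jaw": 1,"dp": [0,0,0.001],"twist": [0,0,0]},{"jaw": 1,"dp": [0,0,0.001],"twist": [0,0,0]},{"jaw": 1,"dp": [0,0,0.001],"twist": [0,0,0]}]'

```text
t: 5.23
tcp_pos: [0.5116, 0.1505, 0.1208]
tool_rot: [0.001, 0.707, 0.707, 0.001]
contact_force: [-5.5, -1.4, 17.6]
opening: -0.0001
```

Call:
send_rows --rows '[{"jaw": 1,"dp": [0,0,-0.04],"twist": [0,0,0]},{"jaw": 1,"dp": [0,0,-0.08],"twist": [0,0,0]},{"jaw": 1,"dp": [-0.01,0,-0.12],"twist": [0,0,0]},{"jaw": 0.8,"dp": [-0.05,-0.01,-0.15],"twist": [0,0,0]},{"jaw": 0.5,"dp": [-0.09,-0.02,-0.16],"twist": [0,0,0]},{"jaw": 0,"dp": [-0.13,-0.025,-0.16],"twist": [0,0,0]},{"jaw": 0,"dp": [-0.16,-0.03,-0.16],"twist": [0,0,0]},{"jaw": 0,"dp": [-0.16,-0.03,-0.16],"twist": [0,0,0]}]'

```text
t: 5.9
tcp_pos: [0.4797, -0.0152, 0.2785]
tool_rot: [0.002, 0.709, 0.705, -0.001]
contact_force: [0.9, 0.8, -0.2]
opening: 0.06
```

Run:
```python
from h import *
import pickle
for i in range(5): get_image('side')
im=get_image('side');a=cv2.resize(im[110:275,220:380],None,fx=3.6,fy=3.6,interpolation=cv2.INTER_CUBIC);cv2.imwrite('pics/s5.png',a)
s=sense();c=camera_params('wrist');im=get_image('wrist');np.save('w5.npy',im);pickle.dump(c,open('w5.pkl','wb'));cv2.imwrite('pics/w5.png',im)
print(s['t'],s['tcp_pos'],s['tool_rot'])
for t in ["latch_hinge","latch_pad","knob_mid","spindle_top"]:
    r=mark_of('wrist',t)[:4]
    z={'filter':0,'latch_hinge':.1185,'spindle_top':.142,'knob_mid':.02,'knob':0,'latch_pad':.121}[t]
    for x in r: print(t,np.round(x['uv'],1),x['conf'],onz(*ray(c,x['uv'],True),z).round(4))
```

```text
6.2 [ 0.4808951  -0.00868393  0.27706591] [-2.58443318e-04  7.06439641e-01  7.07773241e-01  8.43422923e-05]
latch_pad [429.9 212.3] 0.86 [0.4941 0.1436 0.121 ]
knob_mid [ 77.9 236.2] 0.94 [ 0.56   -0.3141  0.02  ]
knob_mid [176.6 198. ] 0.8 [ 0.5032 -0.1444  0.02  ]
knob_mid [117.5 205.4] 0.78 [ 0.5127 -0.2344  0.02  ]
knob_mid [ 77.5 166.7] 0.78 [ 0.4557 -0.2966  0.02  ]
spindle_top [284.  278.3] 0.86 [ 0.5536 -0.0057  0.142 ]
spindle_top [529.5 264.7] 0.38 [0.5524 0.2867 0.142 ]
```

View pics/s5.png

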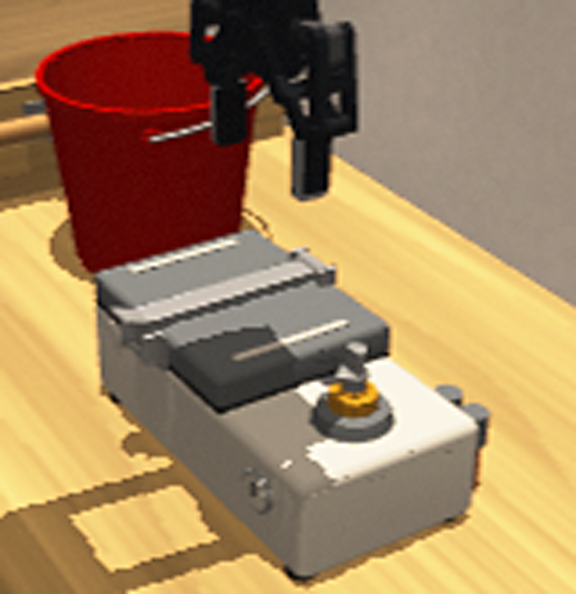

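View pics/w5.png

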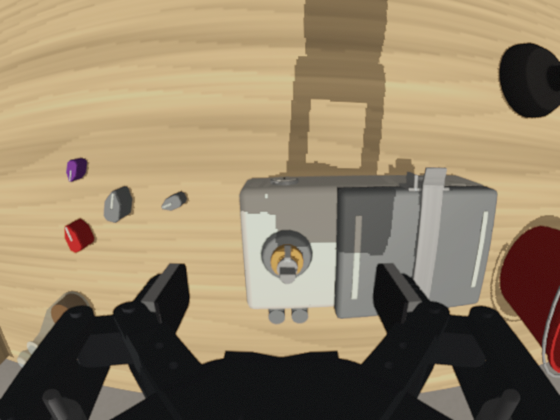

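Run:
```python
from h import *
import pickle
C=camera_params('side');Rz=R.from_euler('z',.03);h=np.array([.614,.151,.1185])
im=cv2.imread('pics/s5.png')
for a,col in[(0,(0,0,255)),(.06,(0,255,0))]:
    f=lambda l,o,w:h+Rz.apply([-l*np.cos(a)+o*np.sin(a),w,l*np.sin(a)+o*np.cos(a)])
    pts=[((proj(C,f(l,.0025,w))-[220,110])*3.6).astype(int) for l,w in[(0.01,-.012),(.165,-.012),(.165,.012),(.01,.012)]]
    cv2.polylines(im,[np.array(pts)],True,col,1)
sp=R.from_euler('z',.03).apply([0,-.1,.142])+[.5476,.099,0]
cv2.circle(im,tuple(((proj(C,sp)-[220,110])*3.6).astype(int).tolist()),3,(255,0,255),-1)
cv2.imwrite('pics/s5o.png',im)
w=np.load('w5.npy');c=pickle.load(open('w5.pkl','rb'))
a=cv2.resize(w[220:310,235:340],None,fx=7,fy=6.6,interpolation=cv2.INTER_CUBIC)
cv2.imwrite('pics/w5z.png',a);print(proj(c,sp,True))
a=cv2.resize(w[140:260,50:200],None,fx=5,fy=5,interpolation=cv2.INTER_CUBIC);cv2.imwrite('pics/w5k.png',a)
```

```text
[289.00605831 275.45450719]
```

View pics/s5o.png

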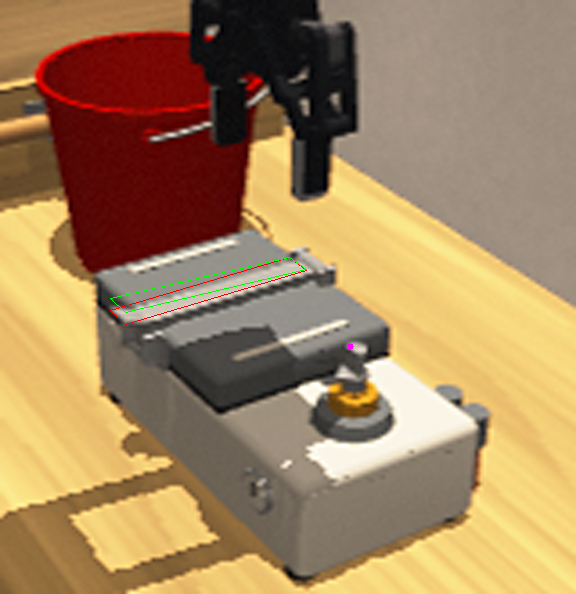

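View pics/w5z.png

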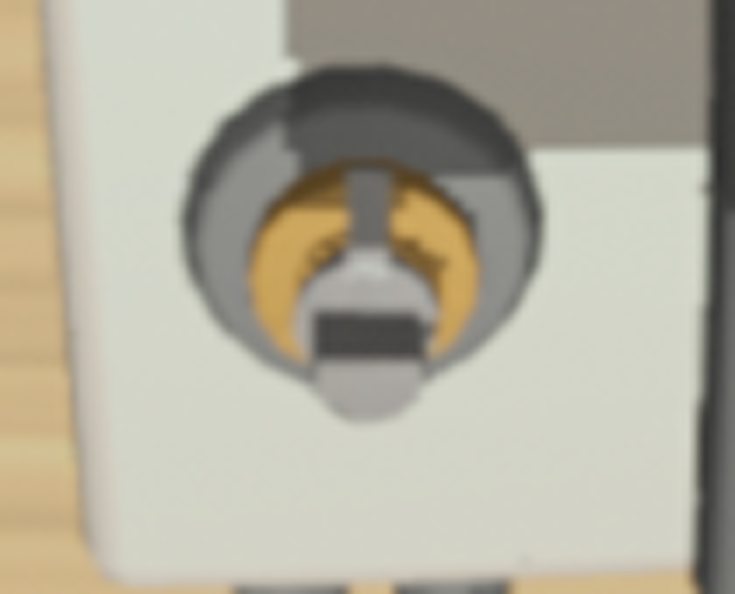

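View pics/w5k.png

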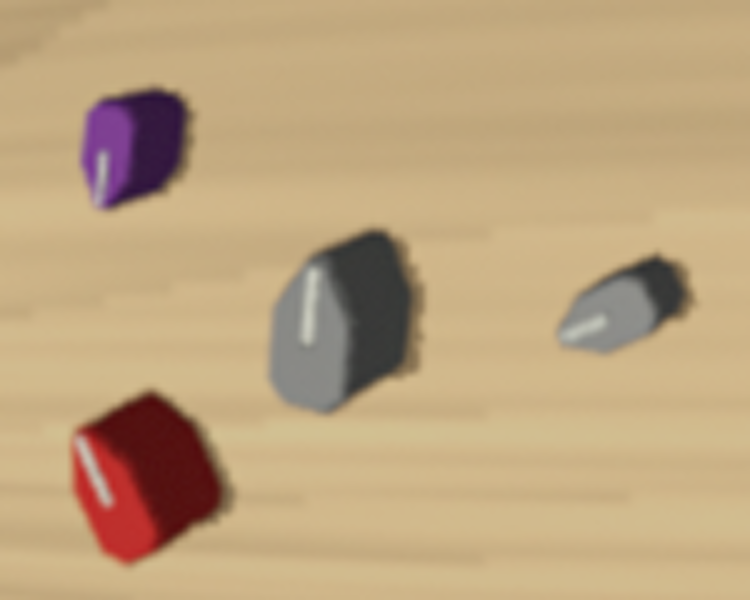

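The overlay confirms the strap lies level (angle 0, red outline), and the stop force was about 18 N. The spindle flat and lug point up in the image, which is world -x, and the knob's nose points roughly the same way. Next I go over the knob for a close look.

Call:
send_rows --rows '[{"jaw": 0,"dp": [-0.225,0.031,0],"twist": [0,0,0]},{"jaw": 0,"dp": [-0.225,0.031,0],"twist": [0,0,0]},{"jaw": 0,"dp": [-0.225,0.031,0],"twist": [0,0,0]},{"jaw": 0,"dp": [-0.225,0.031,0.03],"twist": [0,0,0]},{"jaw": 0,"dp": [-0.225,0.031,0.06],"twist": [0,0,0]},{"jaw": 0,"dp": [-0.225,0.031,0.1],"twist": [0,0,0]},{"jaw": 0,"dp": [-0.225,0.031,0.13],"twist": [0,0,0]},{"jaw": 0,"dp": [-0.225,0.031,0.137],"twist": [0,0,0]}]'

```text
t: 7.12
tcp_pos: [0.5098, -0.2355, 0.1356]
tool_rot: [-0.003, 0.708, 0.707, -0.001]
contact_force: [-0.3, 0.6, -0.6]
opening: 0.086
```

```bash
cat > look.py <<'E'
from h import *
import pickle,sys
def look(name,settle=5):
    for i in range(settle): get_image('wrist')
    s=sense();c=camera_params('wrist');im=get_image('wrist');c2=camera_params('wrist')
    np.save(name+'.npy',im);pickle.dump(c,open(name+'.pkl','wb'))
    print(s['t'],s['tcp_pos'].round(4),s['tool_rot'].round(4),'opening',s['opening'],'drift',(c2['origin']-c['origin'])*1e3)
    return s,c,im
def crop(name,im,u0,v0,u1,v1,k):
    cv2.imwrite(f'pics/{name}.png',cv2.resize(im[v0:v1,u0:u1],None,fx=k,fy=k,interpolation=cv2.INTER_CUBIC))
E
python3 - <<'E'
from look import *
s,c,im=look('w6');print(proj(c,[.512,-.234,.02],True))
cv2.imwrite('pics/w6.png',im)
for x in mark_of('wrist','knob_mid')[:4]: print(x['uv'],x['conf'],onz(*ray(c,x['uv'],True),.02).round(4))
for x in mark_of('wrist','knob')[:4]: print(x['uv'],x['conf'],onz(*ray(c,x['uv'],True),.0).round(4))
E
```

```text
7.3667 [ 0.513  -0.2349  0.1419] [1.400e-03 7.068e-01 7.074e-01 6.000e-04] opening 0.08506855594484278 drift [0.0675579  0.03625512 0.47284444]
[282.21722605 205.93616704]
[199.2, 138.0] 0.91 [ 0.4543 -0.3021  0.02  ]
[277.9, 206.2] 0.88 [ 0.5122 -0.2376  0.02  ]
[379.2, 196.6] 0.85 [ 0.5034 -0.151   0.02  ]
[196.3, 261.8] 0.7 [ 0.5642 -0.3118  0.02  ]
[200.9, 137.6] 0.96 [ 0.4548 -0.3057  0.    ]
[373.3, 196.9] 0.89 [ 0.5083 -0.1504  0.    ]
[279.3, 206.0] 0.8 [ 0.5172 -0.2366  0.    ]
[202.4, 250.4] 0.75 [ 0.5611 -0.3104  0.    ]
```

View pics/w6.png

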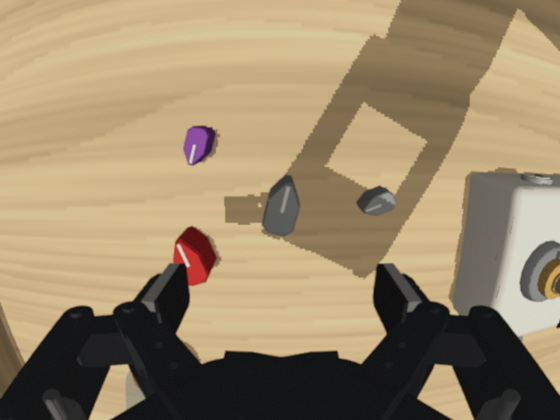

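```bash
cat > kfit.py <<'E'
from look import *
im=np.load('w6.npy');c=pickle.load(open('w6.pkl','rb'))
r=regions_of('wrist','knob'); 
best=[x for x in r if abs(x['uv'][0]-280)<20 and abs(x['uv'][1]-206)<20];print([(x['uv'],x['conf'],x['pixels'].sum()) for x in best])
m=best[0]['pixels'].astype(np.uint8)
def poly(p,z,wn=4,wh=9):
    P=np.array([(-16,-wh),(-10,-13),(12,-13),(28,-wn),(28,wn),(12,13),(-10,13),(-16,wh)])/1e3
    q=R.from_euler('z',p[2]).apply(np.c_[P,np.full(8,z)])+[p[0],p[1],0]
    return np.array([proj(c,x,True) for x in q])
def sil(p,k=8):
    pts=np.r_[poly(p,0),poly(p,.04)];h=cv2.convexHull(pts.astype(np.float32))
    M=np.zeros((90*k,80*k),np.uint8);cv2.fillPoly(M,[np.int32(np.round((h+0.5-[240,165])*k))],1)
    return cv2.resize(M.astype(np.float32),(80,90),interpolation=cv2.INTER_AREA)
g=m[165:255,240:320].astype(np.float32)
from scipy.optimize import minimize
cost=lambda p:np.abs(sil([p[0]/100,p[1]/100,p[2]])-g).sum()
b=None
for y in [2.9,3.1,3.3]:
    o=minimize(cost,[51.3,-23.7,y],method='Nelder-Mead',options=dict(initial_simplex=[[51.3,-23.7,y],[51.7,-23.7,y],[51.3,-23.3,y],[51.3,-23.7,y+.15]],xatol=.002,fatol=.1))
    if b is None or o.fun<b.fun:b=o
p=[b.x[0]/100,b.x[1]/100,b.x[2]];print(p,b.fun,g.sum())
k=8;a=cv2.resize(im[165:255,240:320],None,fx=7,fy=7,interpolation=cv2.INTER_CUBIC)
for z in(0,.04): cv2.polylines(a,[np.int32((poly(p,z)+.5-[240,165])*7)],True,(0,0,255) if z else (0,255,0),1)
cs,_=cv2.findContours(m[165:255,240:320],0,1);cv2.drawContours(a,[np.int32((x+.5)*7) for x in cs],-1,(255,0,0),1)
ax=[proj(c,R.from_euler('z',p[2]).apply([x/1e3,0,.04])+[p[0],p[1],0],True) for x in(0,28)]
cv2.polylines(a,[np.int32((np.array(ax)+.5-[240,165])*7)],False,(0,255,255),1)
cv2.imwrite('pics/k6.png',a)
E
python3 kfit.py
```

```text
[]Traceback (most recent call last):
  File "kfit.py", line 5, in <module>
    m=best[0]['pixels'].astype(np.uint8)
      ~~~~^^^
IndexError: list index out of range
```

```bash
sed -i "s/^r=regions_of.*/r=regions_of('wrist','knob_mid');print([(x['uv'],x['conf'],x['pixels'].sum()) for x in r])/" kfit.py
sed -i "s/^m=best.*/b0=im.astype(int);sat=b0.max(2)-b0.min(2);m0=((sat<25)\&(b0.max(2)<150)).astype(np.uint8);n,l=cv2.connectedComponents(m0);m=best[0]['pixels'].astype(np.uint8) if best else (l==l[206,280]).astype(np.uint8)/" kfit.py; python3 kfit.py
```

```text
[([193.5, 252.4], 0.91, np.int64(1671)), ([200.1, 142.6], 0.73, np.int64(994)), ([374.7, 195.9], 0.69, np.int64(855))]
[]
[np.float64(0.5147686495432481), np.float64(-0.235622142887501), np.float64(2.9446167399828376)] 213.421875 1568.0
```

View pics/k6.png

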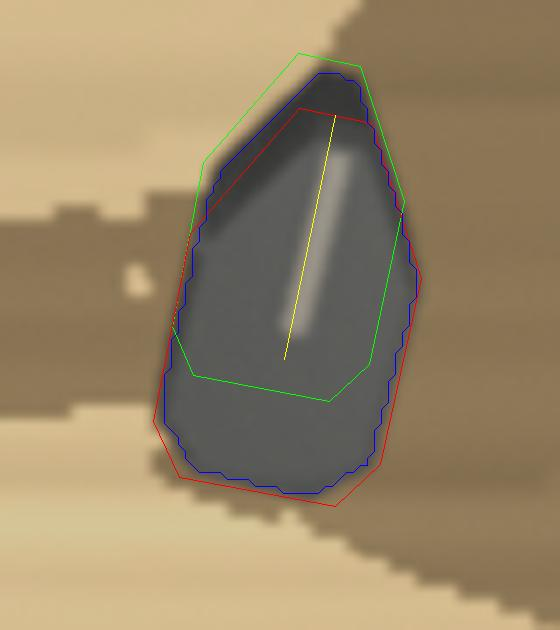

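```bash
python3 - <<'E'
exec(open('kfit.py').read().split("r=regions_of")[0])
src=open('kfit.py').read()
L=[onz(*ray(c,(240+u/7,165+v/7),True),.04) for u,v in[(295,333),(345,152)]];d=L[1]-L[0];print('line',L,np.arctan2(d[1],d[0])%(2*np.pi),np.linalg.norm(d))
E
sed -i "s/wn=4,wh=9/wn=2,wh=6/; s/def sil(p,k=8)/def sil(p,k=8)/" kfit.py
sed -i "s#P=np.array(\(.*\))/1e3#P=np.array(\1)/1e3*(p[3] if len(p)>3 else 1)#; s#cost=lambda.*#cost=lambda p:np.abs(sil([p[0]/100,p[1]/100,p[2],p[3]])-g).sum()#; s#\[51.3,-23.7,y\],method#[51.3,-23.7,y,1],method#; s#initial_simplex=.*\]\]#initial_simplex=[[51.3,-23.7,y,1],[51.7,-23.7,y,1],[51.3,-23.3,y,1],[51.3,-23.7,y+.15,1],[51.3,-23.7,y,.95]]#; s#p=\[b.x\[0\].*;print#p=[b.x[0]/100,b.x[1]/100,b.x[2],b.x[3]];print#" kfit.py; python3 kfit.py
```

```text
line [array([ 0.51215397, -0.23411428,  0.04      ]), array([ 0.491696  , -0.22871188,  0.04      ])] 2.8834134270380227 0.021159269155644787
[([193.5, 252.4], 0.91, np.int64(1671)), ([200.1, 142.6], 0.73, np.int64(994)), ([374.7, 195.9], 0.69, np.int64(855))]
[]
[np.float64(0.5150047067292864), np.float64(-0.23554786090250945), np.float64(2.88122992109623), np.float64(0.957410474116763)] 78.296875 1568.0
```

View pics/k6.png

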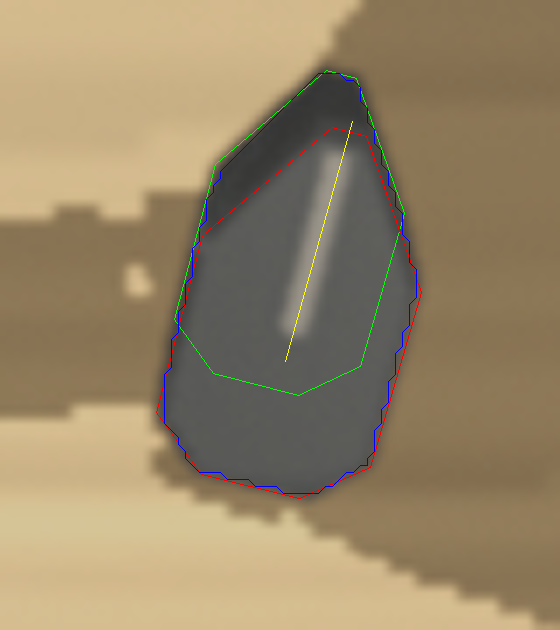

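```bash
python3 -c "
from h import *
move((.515,-.2355,.007),1.311);print(sense()['tcp_pos'])"
```

```text
dp [-0.0007, 0.0024, 0.1344] twist [0.0023, 0.0006, 0.2605] rows 3.2242648490744203 2.084515398309464
[ 0.51226244 -0.23469759  0.14142158]
```

Call:
send_rows --rows '[{"jaw": 0.0,"dp": [-0.001,0.002,0.03],"twist": [0,0,0.12]},{"jaw": 0.1,"dp": [-0.001,0.002,0.065],"twist": [0,0,0.24]},{"jaw": 0.2,"dp": [-0.001,0.002,0.095],"twist": [0,0,0.26]},{"jaw": 0.2,"dp": [-0.001,0.002,0.12],"twist": [0,0,0.26]},{"jaw": 0.3,"dp": [-0.001,0.002,0.131],"twist": [0,0,0.26]},{"jaw": 0.3,"dp": [-0.001,0.002,0.133],"twist": [0,0,0.26]},{"jaw": 0.4,"dp": [-0.001,0.002,0.133],"twist": [0,0,0.26]}]' --newtons 30

```text
t: 8.25
tcp_pos: [0.5141, -0.2359, 0.0074]
tool_rot: [0.0, 0.793, 0.61, 0.0]
contact_force: [0.5, -0.1, -0.6]
opening: 0.0514
```

Call:
send_rows --rows '[{"jaw": 0.5,"dp": [0,0,0],"twist": [0,0,0]},{"jaw": 0.6,"dp": [0,0,0],"twist": [0,0,0]},{"jaw": 0.7,"dp": [0,0,0],"twist": [0,0,0]},{"jaw": 0.8,"dp": [0,0,0],"twist": [0,0,0]},{"jaw": 1,"dp": [0,0,0],"twist": [0,0,0]},{"jaw": 1,"dp": [0,0,0],"twist": [0,0,0]}]' --newtons 60

```text
t: 8.75
tcp_pos: [0.5148, -0.2363, 0.0089]
tool_rot: [0.001, 0.793, 0.61, 0.001]
contact_force: [-0.5, 0.7, 5.7]
opening: 0.0247
```

Run:
```python
from look import *
s,c,im=look('w7',1);print(s['contact_force'])
cv2.imwrite('pics/w7.png',im)
```

```text
8.8 [ 0.5148 -0.2363  0.0089] [0.0015 0.7928 0.6095 0.0008] opening 0.024875955791262203 drift [ 4.89419758e-05 -1.16420413e-04  9.82497028e-05]
[-1.47977083  0.08938786  6.88912512]
```

View pics/w7.png

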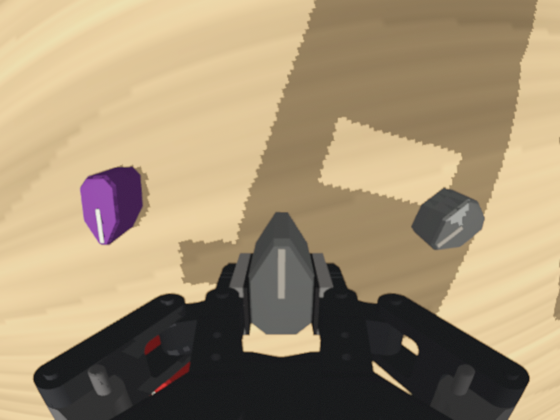

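Run:
```python
from look import *
im=np.load('w7.npy');c=pickle.load(open('w7.pkl','rb'))
crop('w7z',im,240,200,330,345,4)
s=sense();T=rot(s['tool_rot']).as_matrix();print(np.arctan2(T[1,0],T[0,0]))
for uv in[(281.5,250),(281.5,298),(282,213)]:
    P=onz(*ray(c,uv,True),.04 if uv[1]>220 else .0);print(uv,P, T.T@(P-s['tcp_pos']))
```

```text
1.3109415755112772
(281.5, 250) [ 0.4917452  -0.23004376  0.04      ] [ 9.17563494e-05 -2.38144307e-02 -3.11799774e-02]
(281.5, 298) [ 0.5114512  -0.23526724  0.04      ] [ 0.0001069  -0.00342801 -0.03111074]
(282, 213) [ 0.48915033 -0.22906092  0.        ] [ 0.00039428 -0.02671057  0.00881027]
```

View pics/w7z.png

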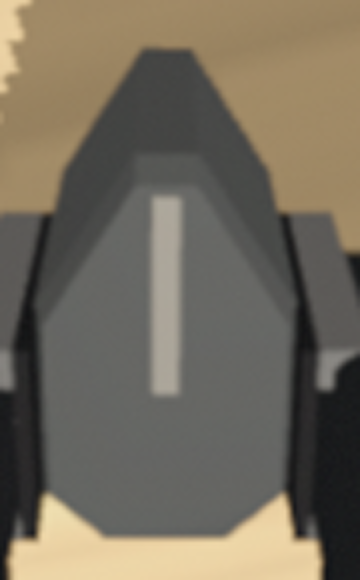

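Run:
```python
from look import *
im=np.load('w7.npy');c=pickle.load(open('w7.pkl','rb'))
s=sense();T=rot(s['tool_rot']).as_matrix()
f=lambda u,v,z:(T.T@(onz(*ray(c,(240+u/4-.5+.5,200+v/4),True),z)-s['tcp_pos'])*1e3).round(2)
for n,u,v,z in[('noseBL',141,49,0),('noseBR',192,49,0),('noseTop',165,155,.037),('heelL',104,536,.04),('heelR',225,536,.04),('heel36',165,536,.037),('sideL',37,305,.037),('sideR',298,305,.037),('shoulderBL',62,175,0.0),('shoulderBR',268,175,0),('hL',45,492,.04),('hR',287,492,.04)]: print(n,f(u,v,z))
```

```text
noseBL [ -2.84 -27.08   8.81]
noseBR [  3.27 -27.09   8.81]
noseTop [  0.   -27.11 -28.19]
heelL [ -6.32  14.38 -31.05]
heelR [  6.25  14.38 -31.05]
heel36 [ 2.000e-02  1.659e+01 -2.804e+01]
sideL [-12.45 -11.44 -28.13]
sideR [ 12.96 -11.44 -28.14]
shoulderBL [-12.73 -10.87   8.87]
shoulderBR [ 12.81 -10.87   8.86]
hL [-12.23   8.78 -31.06]
hR [ 12.47   8.78 -31.08]
```

Call:
send_rows --rows '[{"jaw": 1,"dp": [0,0,-0.03],"twist": [0,0,0]},{"jaw": 1,"dp": [0,0,-0.065],"twist": [0,0,0]},{"jaw": 1,"dp": [0,0,-0.105],"twist": [0,0,0]},{"jaw": 1,"dp": [0,0,-0.145],"twist": [0,0,0]},{"jaw": 1,"dp": [0,0,-0.185],"twist": [0,0,0]},{"jaw": 1,"dp": [0,0,-0.22],"twist": [0,0,0]},{"jaw": 1,"dp": [0,0,-0.241],"twist": [0,0,0]},{"jaw": 1,"dp": [0,0,-0.241],"twist": [0,0,0]}]'

```text
t: 9.52
tcp_pos: [0.5159, -0.2369, 0.2545]
tool_rot: [0.005, 0.793, 0.61, 0.003]
contact_force: [0.1, 0.5, -0.3]
opening: 0.0254
```

```bash
python3 -c "
from h import *
s=sense();print(s['tcp_pos'],s['opening'])
move((.62,0,.25),np.pi/2)"
```

```text
[ 0.51588169 -0.23687981  0.25448721] 0.025408651194188985
dp [0.2557, 0.0397, 0.0044] twist [0.0115, 0.0038, -0.2598] rows 6.206020180850039 2.081081539993245
```

Call:
send_rows --rows '[{"jaw": 1,"dp": [0.035,0.005,0],"twist": [0,0,-0.05]},{"jaw": 1,"dp": [0.075,0.012,0],"twist": [0,0,-0.1]},{"jaw": 1,"dp": [0.115,0.018,0],"twist": [0,0,-0.15]},{"jaw": 1,"dp": [0.155,0.024,0],"twist": [0,0,-0.2]},{"jaw": 1,"dp": [0.195,0.03,0],"twist": [0,0,-0.26]},{"jaw": 1,"dp": [0.23,0.036,0],"twist": [0,0,-0.26]},{"jaw": 1,"dp": [0.255,0.04,0],"twist": [0,0,-0.26]},{"jaw": 1,"dp": [0.255,0.04,0],"twist": [0,0,-0.26]}]'

```text
t: 10.18
tcp_pos: [0.6188, 0.0052, 0.2465]
tool_rot: [-0.001, 0.705, 0.709, 0.001]
contact_force: [0.4, -0.5, -0.5]
opening: 0.0254
```

Run:
```python
from look import *
s,c,im=look('w8',6);print(proj(c,[.5506,-.001,.142],True))
cv2.imwrite('pics/w8.png',im)
u,v=proj(c,[.5506,-.001,.142],True).astype(int)
crop('w8z',im,u-40,v-40,u+40,v+40,7);print(u-40,v-40)
for x in mark_of('wrist','spindle_top')[:3]: print(x['uv'],x['conf'],onz(*ray(c,x['uv'],True),.142).round(4))
```

```text
10.4833 [ 0.6173 -0.0009  0.248 ] [-1.000e-04  7.076e-01  7.066e-01 -3.000e-04] opening 0.025300688682356756 drift [ 0.05486435 -0.01025987  0.13782161]
[280.77139758 127.25291522]
240 87
[277.3, 132.5] 0.82 [ 0.5546 -0.0036  0.142 ]
```

View pics/w8.png

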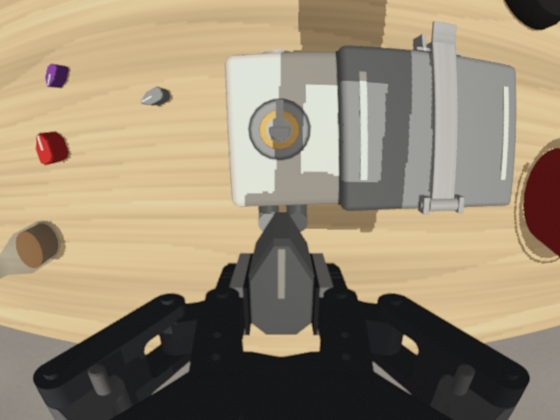

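View pics/w8z.png

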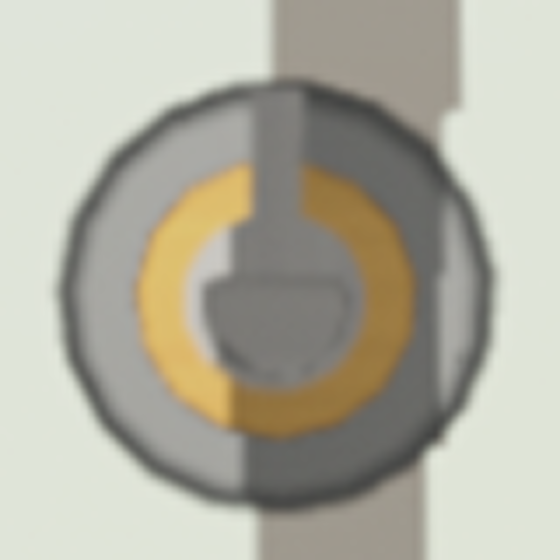

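Run:
```python
from look import *
c=pickle.load(open('w8.pkl','rb'));im=np.load('w8.npy')
def W(U,V,z): return onz(*ray(c,((U+.5)/7-.5+240,(V+.5)/7-.5+87),True),z)
ax=W(277.5,302.5,.142);print('axis',ax)
a,b=W(205,280,.142),W(350,277,.142);d=b-a;print('flat chord',np.linalg.norm(d),'normal yaw',np.degrees(np.arctan2(d[1],d[0]))+90)
l1=(W(252,90,.126)+W(303,90,.126))/2;l2=(W(254,205,.126)+W(300,205,.126))/2
d=l1-l2;print('lug',np.degrees(np.arctan2(d[1],d[0])),'from axis',np.degrees(np.arctan2(*(l1-ax)[1::-1])), l1-ax)
s=sense();T=rot(s['tool_rot']).as_matrix();print('tool yaw',np.degrees(np.arctan2(T[1,0],T[0,0])),T[:,2],s['tcp_pos'])
# concentric rings
for z,(cu,cv) in {.085:(279,295)}.items(): print(W(cu,cv,.095))
# knob line in hand
crop('w8k',im,240,200,330,345,4)
```

```text
axis [ 0.55252646 -0.00217521  0.142     ]
flat chord 0.015591125329550681 normal yaw 181.07052125250107
lug 179.6621368213093 from axis -179.89950294014756 [-2.44072163e-02 -4.28104132e-05 -1.60000000e-02]
tool yaw 89.91785099885395 [-6.60853536e-05 -3.19220470e-05 -9.99999997e-01] [ 0.61748681 -0.00076448  0.24819701]
[ 0.55227466 -0.00222981  0.095     ]
```

View pics/w8k.png

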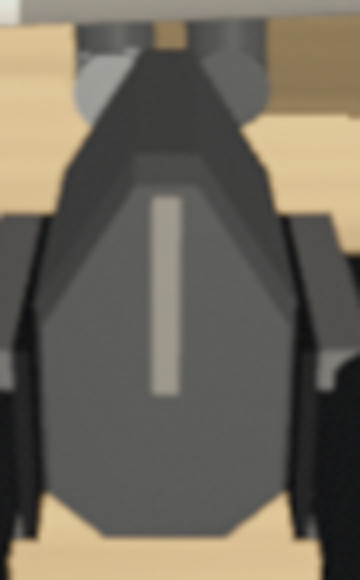

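Call:
send_rows --rows '[{"jaw": 1,"dp": [-0.0015,-0.03,0.015],"twist": [0,0,0]},{"jaw": 1,"dp": [-0.0015,-0.055,0.04],"twist": [0,0,0]},{"jaw": 1,"dp": [-0.0015,-0.066,0.065],"twist": [0,0,0]},{"jaw": 1,"dp": [-0.0015,-0.066,0.077],"twist": [0,0,0]},{"jaw": 1,"dp": [-0.0015,-0.066,0.08],"twist": [0,0,0]},{"jaw": 1,"dp": [-0.0015,-0.066,0.08],"twist": [0,0,0]},{"jaw": 1,"dp": [-0.0015,-0.066,0.08],"twist": [0,0,0]},{"jaw": 1,"dp": [-0.0015,-0.066,0.08],"twist": [0,0,0]}]'

```text
t: 11.25
tcp_pos: [0.5532, -0.0014, 0.1694]
tool_rot: [0.001, 0.707, 0.707, 0.001]
contact_force: [-0.5, -0.2, 0.1]
opening: 0.0252
```

Run:
```python
from look import *
s,c,im=look('w9',4)
cv2.imwrite('pics/w9.png',im)
move((.5515,-.0023,.150),np.pi/2)
a=get_image('side');crop('s9',a,240,150,380,290,4)
print(sense()['contact_force'],sense()['tcp_pos'])
```

```text
11.45 [ 0.5524 -0.0011  0.1688] [5.000e-04 7.070e-01 7.072e-01 5.000e-04] opening 0.025198311587674216 drift [-0.11569605  0.02161379 -0.14462091]
dp [-0.0012, -0.0008, 0.0186] twist [0.001, -0.0001, 0.0002] rows 0.44763623845488804 0.008238874135466737
[-0.61180387 -0.47885178 -1.18420238] [ 0.55213133 -0.00108626  0.16847539]
```

View pics/s9.png

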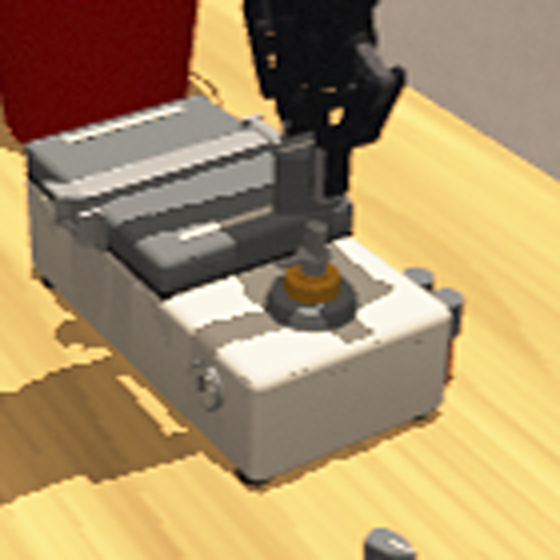

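Call:
send_rows --rows '[{"jaw": 1,"dp": [-0.001,-0.0006,0.003],"twist": [0,0,0]},{"jaw": 1,"dp": [-0.0012,-0.0006,0.008],"twist": [0,0,0]},{"jaw": 1,"dp": [-0.0012,-0.0006,0.012],"twist": [0,0,0]},{"jaw": 1,"dp": [-0.0012,-0.0006,0.015],"twist": [0,0,0]},{"jaw": 1,"dp": [-0.0012,-0.0006,0.017],"twist": [0,0,0]},{"jaw": 1,"dp": [-0.0012,-0.0006,0.0185],"twist": [0,0,0]},{"jaw": 1,"dp": [-0.0012,-0.0006,0.0185],"twist": [0,0,0]}]'

```text
t: 12.13
tcp_pos: [0.5511, -0.0023, 0.1492]
tool_rot: [-0.0, 0.707, 0.707, -0.0]
contact_force: [-0.2, -0.0, -0.8]
opening: 0.0253
```

Call:
send_rows --rows '[{"jaw": 1,"dp": [0,0,0.001],"twist": [0,0,0]},{"jaw": 1,"dp": [0,0,0.002],"twist": [0,0,0]},{"jaw": 1,"dp": [0,0,0.003],"twist": [0,0,0]},{"jaw": 1,"dp": [0,0,0.004],"twist": [0,0,0]}]'

```text
t: 12.47
tcp_pos: [0.5513, -0.0023, 0.1457]
tool_rot: [0.0, 0.707, 0.707, 0.0]
contact_force: [0.1, 0.6, -0.8]
opening: 0.0254
```

Call:
send_rows --rows '[{"jaw": 1,"dp": [0,0,0.0015],"twist": [0,0,0]},{"jaw": 1,"dp": [0,0,0.003],"twist": [0,0,0]},{"jaw": 1,"dp": [0,0,0.0045],"twist": [0,0,0]},{"jaw": 1,"dp": [0,0,0.006],"twist": [0,0,0]},{"jaw": 1,"dp": [0,0,0.0075],"twist": [0,0,0]},{"jaw": 1,"dp": [0,0,0.0085],"twist": [0,0,0]}]'

```text
t: 12.97
tcp_pos: [0.5512, -0.0023, 0.1369]
tool_rot: [-0.0, 0.707, 0.707, -0.0]
contact_force: [0.0, 0.1, -1.2]
opening: 0.025
```

Call:
send_rows --rows '[{"jaw": 1,"dp": [0,0,0.001],"twist": [0,0,0]},{"jaw": 1,"dp": [0,0,0.0025],"twist": [0,0,0]},{"jaw": 1,"dp": [0,0,0.004],"twist": [0,0,0]},{"jaw": 1,"dp": [0,0,0.005],"twist": [0,0,0]}]' --newtons 100

```text
t: 13.3
tcp_pos: [0.5514, -0.0023, 0.1328]
tool_rot: [0.0, 0.707, 0.707, 0.0]
contact_force: [-2.3, 0.5, 5.4]
opening: 0.0244
```

Call:
send_rows --rows '[{"jaw": 1,"dp": [0,0,0.0015],"twist": [0,0,0]},{"jaw": 1,"dp": [0,0,0.003],"twist": [0,0,0]},{"jaw": 1,"dp": [0,0,0.0045],"twist": [0,0,0]},{"jaw": 1,"dp": [0,0,0.0055],"twist": [0,0,0]},{"jaw": 1,"dp": [0,0,0.0055],"twist": [0,0,0]}]'

```text
t: 13.72
tcp_pos: [0.5515, -0.0023, 0.1278]
tool_rot: [0.0, 0.707, 0.707, 0.0]
contact_force: [-2.6, 0.0, 8.6]
opening: 0.0246
```

Call:
send_rows --rows '[{"jaw": 1,"dp": [0,0,0.001],"twist": [0,0,0]},{"jaw": 1,"dp": [0,0,0.002],"twist": [0,0,0]},{"jaw": 1,"dp": [0,0,0.003],"twist": [0,0,0]},{"jaw": 1,"dp": [0,0,0.003],"twist": [0,0,0]}]'

```text
t: 14.05
tcp_pos: [0.5517, -0.0023, 0.1267]
tool_rot: [0.001, 0.707, 0.707, 0.001]
contact_force: [-4.8, 0.3, 17.1]
opening: 0.0246
```

Call:
send_rows --rows '[{"jaw": 1,"dp": [0,0,0.0005],"twist": [0,0,0]},{"jaw": 1,"dp": [0,0,0.001],"twist": [0,0,0]},{"jaw": 1,"dp": [0,0,0.001],"twist": [0,0,0]},{"jaw": 1,"dp": [0,0,0.001],"twist": [0,0,0]}]'

```text
t: 14.38
tcp_pos: [0.5518, -0.0024, 0.1266]
tool_rot: [0.001, 0.707, 0.707, 0.001]
contact_force: [-7.9, -0.2, 22.5]
opening: 0.0245
```

Run:
```python
from look import *
s,c,im=look('w10',2)
crop('w10k',im,240,200,330,345,4)
a=get_image('side');crop('s10',a,220,130,380,280,4)
s=sense();print(s['contact_force'],s['tcp_pos'],s['wrist_torque'],s['tool_rot'])
```

```text
14.4833 [ 0.5518 -0.0024  0.1266] [0.0012 0.707  0.7072 0.0012] opening 0.02441032199314225 drift [-7.11999546e-04  4.76671167e-05 -2.95626181e-04]
[-7.35752468  0.15396548 22.56448514] [ 0.55181357 -0.00232621  0.12661435] [-0.02461023  1.0585042  -0.03124783] [0.00124569 0.70700102 0.70721036 0.00123069]
```

View pics/s10.png

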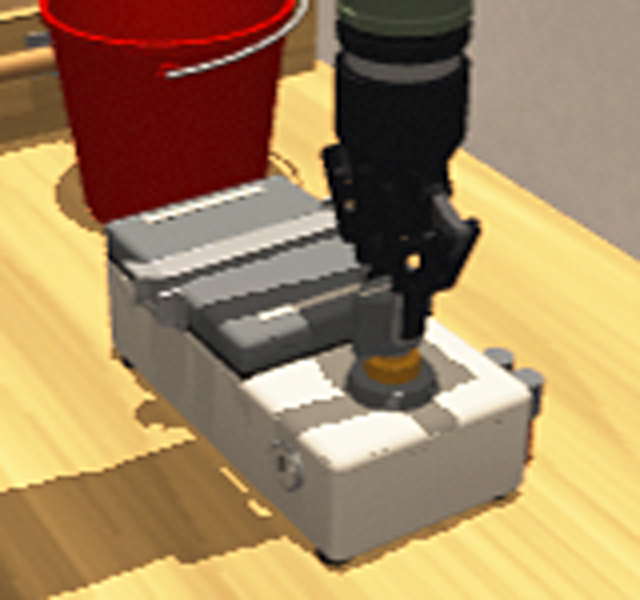

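View pics/w10k.png

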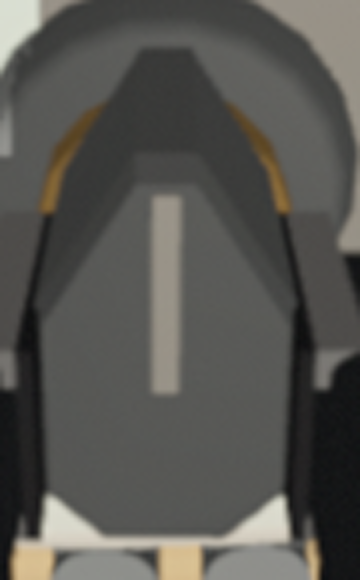

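```bash
python3 -c "
from cell import *
print(hand_in())"
```

```text
the job is handed in; nothing more can be done
None
```

The job is handed in at about 14.5 s: the latch is down in its catch, and the knob is on the spindle and held fully pressed.

- **Latch:** I swung the strap down from about 1.14 rad. It stopped firmly, pushing back with 18–20 N, at the height expected for a shut latch. The side view afterwards showed the strap level over the cover and still down.
- **Knob:** I picked the larger grey knob and turned its nose about 15° to match the spindle's flat. It slid on with no measurable resistance.
- **Pressing:** The spring force rose from 5.4 N to 8.6 N, then went sharply to 17 N and 22 N at a tool height of 126.6 mm. That puts the knob's underside at about 118 mm, the value expected for the full 8 mm press.
- **Grip:** The knob sat in the hand exactly as when first picked up, so it had not slipped. It is still held at 100 N grip.
- **Bystanders:** I never touched or moved near the bucket, plunger cup or cruet. I did not measure their positions again afterwards.
- **Small disagreements:**
    - The finger opening on the knob read 24.4–25.4 mm, against a stated width of 26 mm.
    - In one overlay the strap looked about 1 mm off the fitted outline.
    - A side force of about 7 N showed at the end.

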